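# Level the icing shelf at its screw foot and keep it pressed

### The arm

A 6-joint arm with a two-finger parallel gripper is mounted at the origin on a cart in front of the work surface, level with it; the furniture and walls round the work are solid. World frame = base frame: x ahead of the robot, y to its left, z up, the work surface at z = 0. Lengths are in mm, angles in rad, forces in N, time in s.
With the tool pointing down it reaches from about 350 to 950 mm from the base axis. Payload 17.4 kg.
Tool frame: the origin (TCP) lies between the finger pads; the fingertips stand arm.tip_reach ahead of it and the grasp point (between the pads) lies 3 mm ahead of it (arm.tip_reach is the distance from the TCP to the fingertips, in mm); z points along the fingers, y is the line along which they close (so a half turn about z gives the same grasp; the last joint's range is limited). The gripper opens to 93 mm and grips with 3 to 60 N. Pads are 15 mm wide; open, the fingers measure 128 mm over their backs; the gripper's body (75 mm by 188 mm) begins 65 mm behind the grasp point.
Start: joints at [-1.272, 0.116, 1.442, -0, 1.584, -0.038], TCP at [223.057, -637.086, 240.646] pointing down, gripper open.
Joint ranges: [-2.83, 2.83], [-0.83, 2.19], [0.07, 2.5], [-1.14, 4.28], [0.01, 3], [-2.97, 2.97]. Speed limits (rad/s): [1.89, 1.89, 2.22, 3.14, 3.14, 3.14].

### API

Orientations are given as a rotation vector (axis times angle).
In Python, from rig import state, imaging, job, arm gives the robot as it stands.
- The arm moves only by the tool drive_tool, never from a script. Its argument "series" is one flat list of numbers, 6 for each row, row after row: the shift along the tool's x, y, z in cm, then the turn, a rotation vector about the tool's x, y, z in rad. In form: [tx, ty, tz, rx, ry, rz, tx, ty, tz, rx, ry, rz, ...]. A call has 1 to 10 rows; each row is the pose to reach, as a shift and turn from the pose commanded when the call began, along the tool's axes at that moment; what a row does not reach only later rows make up. A row lasts 1/8 s, in which the tool goes at most 62.5 mm and 10.7 degrees, less where a joint would pass 70% of its speed; a pose out of reach is approached as far as the arm can. A call with a gripper value outside its range is refused whole. "fingers" is the finger opening in cm, from 0 to 9.3, set as the call begins (left out, the last holds). The fingers move at their own pace and stop on an object; "squeeze" is the grip in N (left out, the last holds). Time passes only in rows, so rows that repeat a pose let the fingers close. It gives the time, the measured TCP pose, the force, the opening and the grip force at its end, in the units of the state.
- state(): the state, without advancing time (a new reading comes with each control period).
- imaging.grab_frame(name): name is "scene" or "top"; returns a dict with "color" (384x512x3 uint8, red, green, blue), "fx", "fy", "cx", "cy" (pixels), "cam_to_world" (4x4, takes a point from camera to world coordinates). Camera axes: x right, y up, looking along -z (the intrinsics and any distortion apply to the point x, -y, -z); pixel columns grow to the right and rows downward; lengths in mm; the calibration is good to about 2 mm. A picture is of the moment at which its call begins. There is no depth.
- job.finish_job(): hands the job in; it is judged then, once.
The state is a dict: "t": time; "joint_positions": joint angles; "joint_velocities": joint speeds; "joint_efforts": joint torques, N m; "tool_pos": TCP position; "tcp_rot": TCP orientation; "ft_force": force on the tool from outside, world axes, zero at the start; "wrist_torque": the same for the moment, N m; "width": finger opening in mm; "grip_force": force on a finger pad.
Only numpy, scipy, OpenCV 4.12 (cv2) and the standard library are available. Lean on these libraries where they do the work, as an engineer would, in place of code of your own. Each camera call takes 0.05 s, during which the arm holds its last target. There are 200 camera calls.

### The job

Lay the yellow spirit level inside the blue outline on the small metal icing shelf and let go of it. Then take the red foot knob at the shelf's end, press it fully down on its spring foot and, keeping it pressed, turn it until the bubble stands between the two black lines; finish while still holding the knob pressed fully down with the bubble centred, so that the lock nut can be tightened. Leave the timer and the sugar shaker where they stand, and do not tip the level over.

Things in the scene. Friction and masses are not known exactly. Their poses are not given: they have to be found in the camera images.
- level_center (a point): centre of the loose yellow spirit level, half-way up its  a bar 150 mm long (its own x axis), 28 mm wide (y), 24 mm high, 0.19 kg; at its middle a green vial stands on top, up to 34 mm above the underside. Gripped across its 28 mm width. It may be laid either way round.
- level: the whole loose spirit level; origin at the centre of its underside, 12 mm under point level_center, same axes
- bubble (a joint): position of the bubble along the level's own x axis, in m: 0 = centred between the two black lines, ends of travel -0.018 and +0.018. The bubble goes towards the higher end of the level: 1.25 mm for each 1 mrad of slope; it needs about 1 s to settle. The pale bubble is 14 mm long, the black lines are 20 mm apart.
- lane (a point): centre of the blue outline (160 mm by 45 mm) on the metal icing shelf, on its top surface, about 52 mm above the worktop; z is the upward normal, the outline is long along y. The shelf is a plate 130 mm (x) by 214 mm (y) centred here; it and the dark arm under it pivot about an axis along x, 85 mm from here towards +y; the arm's -y end, with the red knob 145 mm from here, stands on the spring foot
- foot_spring (a joint): how far the arm's knob end is pressed down on its spring foot, in rad about the pivot: 0 = sprung up, 0.021 = fully down on its stop (knob 5 mm lower). It takes 2 to 3 N on the knob to start and about 8 N to reach the stop; up to 20 N does no harm. It springs up when let go. Only when fully down does the bubble show the foot's setting; sprung up, the bubble lies toward the knob end
- knob_grip (a point): centre of the red grip of the foot knob, on its upright axis: round, fluted, 38 mm in diameter, 28 mm high (14 mm above and below this point, top about 90 to 95 mm above the worktop), standing on a black flange 60 mm in diameter and 6 mm thick, whose upper face the fingertips may press on
- foot_knob: the whole foot knob; origin on its axis at the shelf's height, z up, x turns with it. Stiff (0.1 N m), stays where it is left. Turned clockwise from above it raises the knob end of the shelf (slope 9.6 mrad, bubble 12 mm per radian), anticlockwise lowers it; its own height stays. At the start, pressed down, the knob end is too low by 0.6 to 1.4 rad of turn; its stops lie well beyond
- timer: white kitchen timer, 43x68x64 mm, a bystander; origin at the centre of its underside
- sugar_shaker: grey metal sugar shaker, 68 mm across, 106 mm high, a bystander; origin at the centre of its underside

How it is judged (in metres and radians):
On the way:
1. the spirit level lies in the blue outline on the shelf and has been let go (horizontal distance between level_center and lane below 0.02 m and z of level_center in the frame of lane below 0.016 m and angle between the x axis of level_center and the y axis of lane, either way round below 0.15 rad and contact force between the fingers and level below 0.2 N), for 0.2 s.
At the end, for the whole second after the job is handed in: level lying on the shelf within 20 mm of the outline's centre and 0.15 rad of its long direction; shelf's knob end pressed down by the fingers on the knob (over 4 N, joint foot_spring above 0.0185 of 0.021 rad); bubble within 3 mm of centre (horizontal distance between level_center and lane below 0.02 m and z of level_center in the frame of lane between 0.008 and 0.016 m and angle between the x axis of level_center and the y axis of lane, either way round below 0.15 rad and value of joint bubble between -0.003 and 0.003 m and value of joint foot_spring above 0.0185 rad and contact force between the fingers and foot_knob above 4 N); the arm keeps its last pose, push and grip.
It fails at once if the spirit level is tipped over (angle between level_center's own z axis and vertical above 0.7 rad).
It fails at once if the timer or the sugar shaker is pushed away by more than 25 mm (distance of any of timer, sugar_shaker from where it was at the start of the episode above 0.025 m).
It also fails if it takes over 58 s, if anything falls off the work surface, if the arm or the gripper's body presses on something with over 40 N, if the wrist force passes 120 N, or if a joint passes its speed limit or range.

## Working session

There is one attempt and no reset: what is moved stays moved. The work goes in short steps, Python scripts to look and compute and a tool call to move; the robot and the scene stay as the last step left them, time stands still between calls to the robot, and variables do not carry over. Pictures are saved under pics/ and viewed, at most 10 in all, crops included, and the job is handed in when it is done.

Besides the shell and the picture viewer there is one more tool, called after ">>>" by a JSON object that holds its "fn" and its "kwargs", one argument or row to a line. drive_tool: Moves the arm, as the interface text tells. Its arguments: {"type":"object","properties":{"series":{"type":"array"},"fingers":{"type":"number"},"squeeze":{"type":"number"}},"required":["series"]}

```bash
mkdir -p pics; ls; cat > h.py <<'E'
import numpy as np, cv2
from rig import state, imaging, job, arm
def grab(n):
    f=imaging.grab_frame(n); return f
def save(f,name): cv2.imwrite('pics/'+name,f['color'][:,:,::-1])
def ray(f,u,v):
    T=np.array(f['cam_to_world']); d=np.array([(u-f['cx'])/f['fx'],-(v-f['cy'])/f['fy'],-1.])
    return T[:3,3],T[:3,:3]@d
def onplane(f,u,v,z):
    o,d=ray(f,u,v); return o+d*(z-o[2])/d[2]
def proj(f,p):
    T=np.array(f['cam_to_world']); c=T[:3,:3].T@(np.array(p)-T[:3,3]); return f['cx']+f['fx']*c[0]/-c[2], f['cy']+f['fy']*-c[1]/-c[2]
E
python3 - <<'E'
from h import *
fs=[grab(n) for n in('scene','top')]
for f in fs: print({k:(v if k!='color' else 0) for k,v in f.items()})
im=np.vstack([cv2.resize(f['color'],(512,384)) for f in fs])
for f,n in zip(fs,('s0.png','t0.png')):
    cv2.imwrite('pics/'+n,cv2.resize(f['color'],(800,600))[:,:,::-1]); 
print(state(),arm.tip_reach)
E
```

```text
pics
{'color': 0, 'fx': 464.07386535938, 'fy': 464.07386535938, 'cx': 247.9229014929447, 'cy': 190.48265196587474, 'cam_to_world': array([[-4.85514331e-01,  5.14578865e-01, -7.06742121e-01,
        -6.01706279e+02],
       [-8.74114649e-01, -2.72682419e-01,  4.01955071e-01,
         4.59416979e+02],
       [ 1.41214328e-02,  8.12928588e-01,  5.82192147e-01,
         1.03108708e+03],
       [ 0.00000000e+00,  0.00000000e+00,  0.00000000e+00,
         1.00000000e+00]])}
{'color': 0, 'fx': 436.60509000780206, 'fy': 436.60509000780206, 'cx': 254.13506663492444, 'cy': 187.0519467358921, 'cam_to_world': array([[-2.28951416e-02,  9.98506163e-01, -4.96110383e-02,
         5.06423073e+02],
       [-9.99452349e-01, -2.40463174e-02, -2.27327042e-02,
        -2.05117845e+02],
       [-2.38917080e-02,  4.90634003e-02,  9.98509874e-01,
         1.38162846e+03],
       [ 0.00000000e+00,  0.00000000e+00,  0.00000000e+00,
         1.00000000e+00]])}
{'t': 0.1, 'joint_positions': array([-1.27181081e+00,  1.16425222e-01,  1.44218469e+00,  9.97096707e-06,
        1.58396915e+00, -3.78036067e-02]), 'joint_velocities': array([ 0.00042509, -0.00033946, -0.00157183, -0.00020366,  0.00066087,
       -0.00030274]), 'joint_efforts': array([ 2.02133830e-03, -7.22899103e+01, -6.23866224e+01,  7.82306562e-02,
        2.27231841e-02, -5.95431834e-05]), 'tool_pos': array([ 223.00742609, -636.93946924,  239.996168  ]), 'tcp_rot': array([-3.09618968e+00, -5.26366483e-01,  1.86181748e-04]), 'ft_force': array([-0.53780372, -1.52881024,  0.21128068]), 'wrist_torque': array([ 0.00847302, -0.02284052, -0.0339592 ]), 'grip_force': 0.0, 'width': 92.9737216867935} 22.0
```

View pics/s0.png

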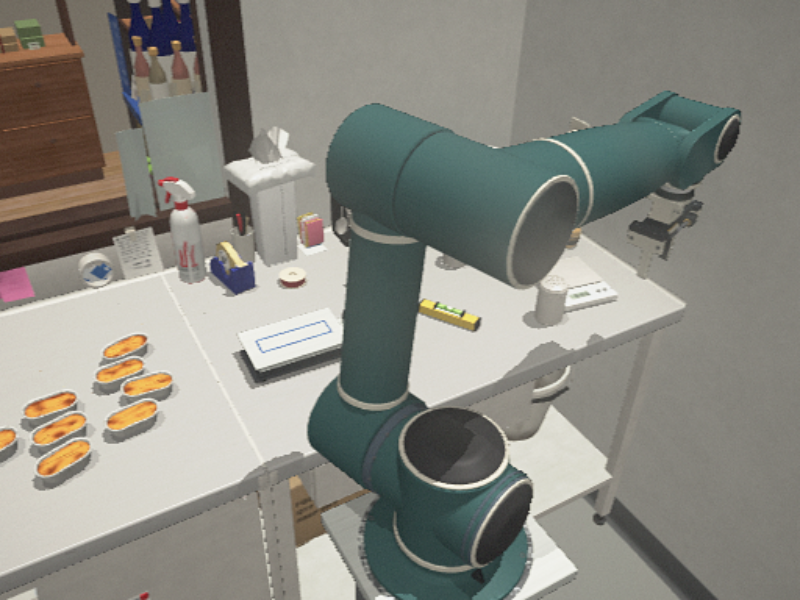

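View pics/t0.png

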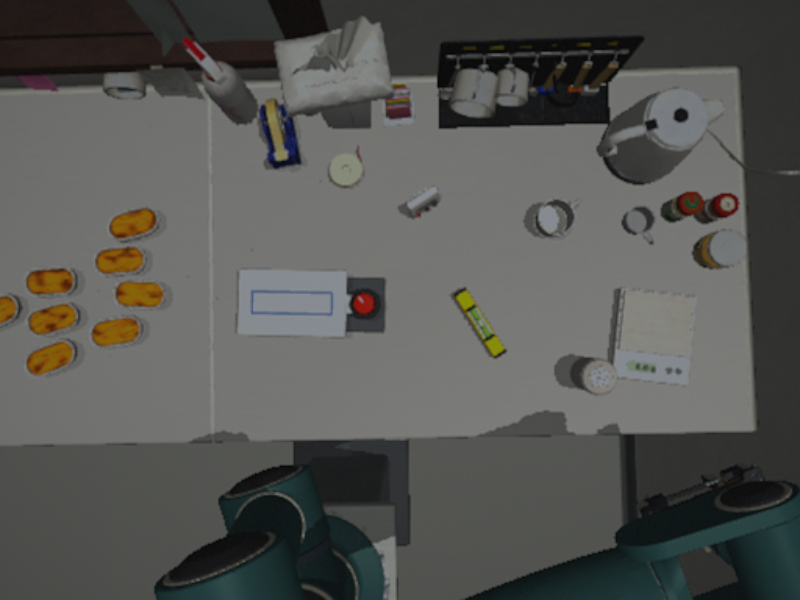

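The top view (800×600) shows the level at about (480,322), lane outline (292,302), red knob (363,303), shaker (597,375) and the timer near (423,200). The scene view shows the arm hiding the knob. Next I measure by masks.

```bash
cat >> h.py <<'E'
def blob(mask,box):
    m=np.zeros(mask.shape,np.uint8); x0,y0,x1,y1=box; m[y0:y1,x0:x1]=mask[y0:y1,x0:x1]*255
    n,l,s,c=cv2.connectedComponentsWithStats(m)
    p=np.argwhere(m>0)[:,::-1].astype(np.float32)
    return p
def hsv(f): return cv2.cvtColor(f['color'],cv2.COLOR_RGB2HSV)
def yellow(f):
    h=hsv(f); return (h[...,0]>22)&(h[...,0]<75)&(h[...,1]>130)&(h[...,2]>60)
def red(f):
    h=hsv(f); return ((h[...,0]<8)|(h[...,0]>172))&(h[...,1]>150)&(h[...,2]>70)
def blue(f):
    h=hsv(f); return (h[...,0]>105)&(h[...,0]<130)&(h[...,1]>70)
def rect(f,mask,box,z):
    p=blob(mask,box); w=np.array([onplane(f,u,v,z)[:2] for u,v in p],np.float32)
    return len(p),cv2.minAreaRect(w),w.mean(0)
E
python3 - <<'E'
from h import *
f=grab('top')
print('level',rect(f,yellow(f),(280,175,335,235),26))
print('lane',rect(f,blue(f),(150,175,222,215),52))
print('knob',rect(f,red(f),(218,180,250,210),92))
g=grab('scene')
print('level s',rect(g,yellow(g),(260,185,312,215),26))
print('lane s',rect(g,blue(g),(155,200,217,232),52))
for n,u,v in(('timer',423,200),('shaker',597,375)): print(n,onplane(f,u*.64,v*.64,60))
h=hsv(f)[185:203,150:222]; 
E
```

```text
level (289, ((510.51904296875, -335.207763671875), (142.00119018554688, 27.486602783203125), 31.397451400756836), array([ 510.0337 , -335.10135], dtype=float32))
lane (132, ((558.1387939453125, 32.710548400878906), (158.11727905273438, 44.8657341003418), 87.07939910888672), array([557.9819 ,  32.90403], dtype=float32))
knob (134, ((552.9506225585938, -111.2825927734375), (38.53263854980469, 38.50653839111328), 88.78535461425781), array([ 551.35657, -112.00833], dtype=float32))
level s (110, ((500.5029296875, -324.3913879394531), (139.30258178710938, 47.79405975341797), 31.522397994995117), array([ 506.73074, -326.80704], dtype=float32))
lane s (87, ((559.486328125, 30.437801361083984), (160.09593200683594, 46.2542610168457), 88.56488800048828), array([559.1402  ,  33.796715], dtype=float32))
timer [ 751.09375203 -229.7256982    60.        ]
shaker [ 404.25683091 -554.30199862   60.        ]
```

```bash
cat > mv.py <<'E'
import sys,numpy as np
# usage: mv.py x0 y0 z0 yaw0deg  x y z yawdeg   (commanded pose -> target), tool-axis shift cm & turn
a=list(map(float,sys.argv[1:])); p0,t0,p1,t1=np.array(a[:3]),np.radians(a[3]),np.array(a[4:7]),np.radians(a[7])
R=np.array([[np.cos(t0),np.sin(t0),0],[np.sin(t0),-np.cos(t0),0],[0,0,-1]])
print(np.round(R.T@(p1-p0)/10,2),'rz',round(-(t1-t0),3))
E
python3 mv.py 223.1 -637.1 240.6 19.3 510.5 -335 120 31.4
```

```text
[ 37.11 -19.01  12.06] rz -0.211
```

>>> {"fn": "drive_tool", "kwargs": {
  "series": [37.11,-19.01,5,0,0,-0.211,37.11,-19.01,5,0,0,-0.211,37.11,-19.01,5,0,0,-0.211,37.11,-19.01,5,0,0,-0.211,37.11,-19.01,8,0,0,-0.211,37.11,-19.01,12.06,0,0,-0.211,37.11,-19.01,12.06,0,0,-0.211,37.11,-19.01,12.06,0,0,-0.211,37.11,-19.01,12.06,0,0,-0.211,37.11,-19.01,12.06,0,0,-0.211],
  "fingers": 7,
  "squeeze": 25
}}

```text
t: 1.45
tool_pos: [510.2, -336.2, 121.2]
tcp_rot: [3.024, 0.848, 0.001]
ft_force: [-0.4, 0.1, 0.3]
width: 69.6
grip_force: 0.0
```

>>> {"fn": "drive_tool", "kwargs": {
  "series": [0,0,6,0,0,0,0,0,9.5,0,0,0,0,0,9.5,0,0,0,0,0,9.5,0,0,0]
}}

```text
t: 1.95
tool_pos: [510.3, -336.1, 25.9]
tcp_rot: [3.024, 0.848, 0.001]
ft_force: [0.2, 0.4, -0.1]
width: 69.9
grip_force: 0.0
```

>>> {"fn": "drive_tool", "kwargs": {
  "series": [0,0,0,0,0,0,0,0,0,0,0,0,0,0,0,0,0,0,0,0,0,0,0,0],
  "fingers": 2
}}

```text
t: 2.45
tool_pos: [510.5, -335.0, 25.1]
tcp_rot: [3.024, 0.85, 0.0]
ft_force: [-0.7, 0.4, 0.7]
width: 34.8
grip_force: 0.0
```

>>> {"fn": "drive_tool", "kwargs": {
  "series": [0,0,0,0,0,0,0,0,0,0,0,0,0,0,0,0,0,0,0,0,-1,0,0,0,0,0,-6,0,0,0,0,0,-12,0,0,0,0,0,-12.5,0,0,0,0,0,-12.5,0,0,0]
}}

```text
t: 3.45
tool_pos: [510.4, -335.0, 150.1]
tcp_rot: [3.024, 0.85, 0.0]
ft_force: [0.9, 0.2, -2.8]
width: 27.9
grip_force: 25.0
```

```bash
python3 mv.py 510.5 -335 150 31.4 558.5 33 150 87.7;python3 mv.py 510.5 -335 150 31.4 558.5 33 90 87.7
```

```text
[ 23.27 -28.91   0.  ] rz -0.983
[ 23.27 -28.91   6.  ] rz -0.983
```

>>> {"fn": "drive_tool", "kwargs": {
  "series": [4.65,-5.78,0,0,0,-0.16,9.3,-11.56,0,0,0,-0.33,13.96,-17.35,0,0,0,-0.5,18.6,-23.1,0,0,0,-0.66,23.27,-28.91,0,0,0,-0.83,23.27,-28.91,0,0,0,-0.983,23.27,-28.91,0,0,0,-0.983,23.27,-28.91,3,0,0,-0.983,23.27,-28.91,6,0,0,-0.983,23.27,-28.91,6,0,0,-0.983]
}}

```text
t: 4.7
tool_pos: [556.7, 32.3, 86.7]
tcp_rot: [-2.264, -2.172, 0.007]
ft_force: [0.2, -0.3, -1.6]
width: 27.5
grip_force: 25.0
```

>>> {"fn": "drive_tool", "kwargs": {
  "series": [0,0,0,0,0,0,0,0,0.9,0,0,0,0,0,0.9,0,0,0,0,0,0.9,0,0,0]
}}

```text
t: 5.2
tool_pos: [558.6, 33.0, 81.3]
tcp_rot: [2.265, 2.176, 0.0]
ft_force: [-0.3, 1.0, -2.0]
width: 27.8
grip_force: 25.0
```

>>> {"fn": "drive_tool", "kwargs": {
  "series": [0,0,0.15,0,0,0,0,0,0.3,0,0,0,0,0,0.3,0,0,0]
}}

```text
t: 5.58
tool_pos: [558.8, 33.1, 78.3]
tcp_rot: [2.265, 2.177, 0.001]
ft_force: [-0.3, 2.2, 2.4]
width: 28.0
grip_force: 25.0
```

```bash
python3 - <<'E'
from h import *
f=grab('top');g=grab('scene'); save(f,'x.png')
a=cv2.resize(f['color'][160:230,140:270],(780,420),interpolation=cv2.INTER_CUBIC)
cv2.imwrite('pics/t1.png',a[:,:,::-1])
print(state()['ft_force'],state()['tool_pos'])
E
```

```text
[-0.94973002  2.96532685  2.98838389] [558.75630082  33.10950812  78.38530903]
```

View pics/t1.png

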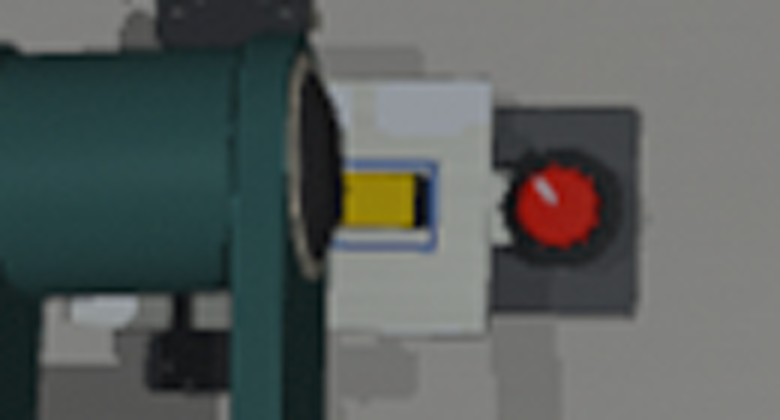

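The crop shows the level's end inside the blue outline, with the knob's white pointer at (545,188). The force shows contact, so I release.

>>> {"fn": "drive_tool", "kwargs": {
  "series": [0,0,0,0,0,0,0,0,0,0,0,0,0,0,0,0,0,0,0,0,0,0,0,0,0,0,-3,0,0,0,0,0,-8,0,0,0,0,0,-8,0,0,0],
  "fingers": 6
}}

```text
t: 6.55
tool_pos: [560.0, 33.0, 162.1]
tcp_rot: [2.263, 2.174, 0.007]
ft_force: [0.6, 0.2, -0.3]
width: 59.9
grip_force: 0.0
```

```bash
python3 mv.py 558.5 33 158 87.7 552.5 -111.5 140 115;python3 mv.py 558.5 33 158 87.7 552.5 -111.5 140 177.7;
```

```text
[-14.46  -0.02   1.8 ] rz -0.476
[-14.46  -0.02   1.8 ] rz -1.571
```

>>> {"fn": "drive_tool", "kwargs": {
  "series": [-6,0,0,0,0,-0.15,-12,0,0.5,0,0,-0.3,-14.46,0,1.8,0,0,-0.476,-14.46,0,1.8,0,0,-0.476,-14.46,0,1.8,0,0,-0.476,-14.46,0,1.8,0,0,-0.476],
  "fingers": 5
}}

```text
t: 7.3
tool_pos: [553.0, -110.6, 140.3]
tcp_rot: [1.689, 2.648, 0.0]
ft_force: [-0.9, 0.9, -0.1]
width: 49.9
grip_force: 0.0
```

```bash
python3 - <<'E'
from h import *
f=grab('top');g=grab('scene')
a=np.vstack([cv2.resize(f['color'][160:230,140:270],(557,300)),cv2.resize(g['color'][160:260,140:320],(540,300))[:,:540] if 0 else cv2.resize(g['color'][160:260,140:320],(557,300))])
cv2.imwrite('pics/t2.png',a[:,:,::-1])
print(state()['ft_force'],state()['tool_pos'],state()['joint_positions'].round(2))
print('level',rect(f,yellow(f),(140,160,225,225),76))
E
```

```text
[ 0.51647403 -0.32048131  0.77010757] [ 553.00985952 -110.73351167  140.37838819] [-0.24 -0.08  1.81  0.    1.42 -0.68]
level (137, ((561.3222045898438, 70.83384704589844), (64.41326141357422, 25.88218116760254), 85.09294891357422), array([561.6275 ,  77.47964], dtype=float32))
```

View pics/t2.png

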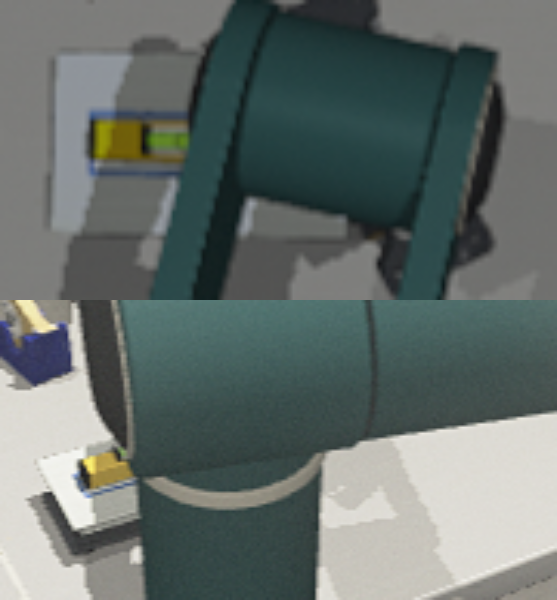

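The top crop shows the +y half of the level in the outline: its vial starts at col 145 and the wrist hides it from col 190, about mid-vial. The scene view is blocked. I can judge the bubble by its visible +y edge.

>>> {"fn": "drive_tool", "kwargs": {
  "series": [0,0,3,0,0,0,0,0,4.5,0,0,0,0,0,4.8,0,0,0,0,0,4.8,0,0,0]
}}

```text
t: 7.9
tool_pos: [553.0, -111.5, 92.6]
tcp_rot: [1.688, 2.649, 0.0]
ft_force: [-0.0, -0.7, -0.0]
width: 49.9
grip_force: 0.0
```

>>> {"fn": "drive_tool", "kwargs": {
  "series": [0,0,0.1,0,0,0,0,0,0.2,0,0,0,0,0,0.3,0,0,0,0,0,0.3,0,0,0]
}}

```text
t: 8.4
tool_pos: [552.9, -111.6, 89.3]
tcp_rot: [1.688, 2.649, 0.0]
ft_force: [0.8, 0.7, 1.5]
width: 50.0
grip_force: 1.0
```

>>> {"fn": "drive_tool", "kwargs": {
  "series": [0,0,0,0,0,0,0,0,0,0,0,0,0,0,0,0,0,0,0,0,0,0,0,0],
  "fingers": 3,
  "squeeze": 30
}}

```text
t: 8.9
tool_pos: [551.0, -112.5, 88.4]
tcp_rot: [-1.687, -2.646, 0.006]
ft_force: [-16.4, -8.9, 4.3]
width: 37.9
grip_force: 30.2
```

>>> {"fn": "drive_tool", "kwargs": {
  "series": [0,0,0.15,0,0,0,0,0,0.3,0,0,0,0,0,0.4,0,0,0,0,0,0.4,0,0,0]
}}

```text
t: 9.4
tool_pos: [551.0, -112.9, 84.9]
tcp_rot: [-1.688, -2.647, 0.007]
ft_force: [-19.9, -12.5, 10.0]
width: 37.2
grip_force: 30.0
```

>>> {"fn": "drive_tool", "kwargs": {
  "series": [0,-0.12,0.1,0,0,0,0,-0.24,0.2,0,0,0,0,-0.24,0.2,0,0,0,0,-0.24,0.2,0,0,0]
}}

```text
t: 9.9
tool_pos: [550.7, -113.2, 84.2]
tcp_rot: [1.688, 2.648, -0.001]
ft_force: [-6.3, -4.7, 12.6]
width: 37.4
grip_force: 30.0
```

```bash
cat >> h.py <<'E'
def avg(n=6):
    fr=[grab('top') for _ in range(n)]; f=fr[0]; f['color']=np.mean([x['color'] for x in fr],0).round().astype(np.uint8); return f
E
python3 - <<'E'
from h import *
f=avg(10)
a=cv2.resize(f['color'][178:206,152:202],(800,448),interpolation=cv2.INTER_NEAREST)
cv2.imwrite('pics/t3.png',a[:,:,::-1])
s=state();print(s['t'],s['ft_force'],s['tool_pos'])
for y in(33,43,23,108):print(y,proj(f,(558.5+(y-33)*.04,y,86 if y<100 else 76)))
for r in range(190,196): print(r,f['color'][r,170:194].tolist())
E
```

```text
10.4 [-6.25338371 -4.81342776 12.87083672] [ 550.67140763 -113.14821676   84.15593916]
33 (np.float64(184.293729063294), np.float64(192.85279922744678))
43 (np.float64(180.9522616912535), np.float64(192.7983977806832))
23 (np.float64(187.63646566131595), np.float64(192.90722133810502))
108 (np.float64(160.06421012358751), np.float64(192.5673743491636))
190 [[144, 145, 9], [146, 148, 9], [126, 126, 9], [44, 36, 14], [5, 5, 16], [76, 79, 73], [118, 125, 111], [110, 117, 102], [112, 119, 104], [115, 124, 108], [115, 123, 107], [111, 118, 106], [108, 113, 105], [115, 122, 110], [118, 124, 114], [119, 124, 115], [115, 119, 107], [111, 113, 90], [105, 106, 82], [66, 63, 48], [26, 47, 50], [41, 76, 76], [39, 69, 69], [39, 68, 69]]
191 [[144, 145, 10], [147, 148, 10], [127, 127, 10], [46, 37, 14], [19, 30, 18], [68, 90, 44], [95, 126, 60], [83, 118, 40], [86, 120, 44], [90, 123, 50], [89, 121, 51], [88, 108, 62], [88, 96, 74], [95, 107, 78], [96, 114, 75], [93, 120, 64], [94, 122, 64], [92, 118, 66], [75, 94, 56], [34, 44, 26], [26, 45, 48], [40, 71, 72], [39, 68, 69], [40, 69, 69]]
192 [[14
[... 741 characters left out ...]
, [136, 133, 10], [99, 82, 10], [49, 42, 15], [17, 22, 21], [64, 82, 51], [96, 122, 75], [94, 119, 74], [94, 119, 74], [95, 122, 73], [95, 121, 73], [89, 106, 74], [88, 92, 80], [96, 108, 81], [84, 106, 64], [86, 115, 58], [88, 120, 59], [88, 116, 60], [75, 97, 52], [53, 79, 52], [38, 70, 72], [39, 69, 69], [39, 69, 69], [39, 68, 69]]
195 [[146, 149, 9], [137, 134, 9], [99, 82, 9], [47, 41, 13], [20, 19, 20], [71, 66, 58], [106, 102, 91], [106, 104, 96], [106, 105, 95], [108, 108, 96], [110, 110, 97], [107, 107, 95], [106, 105, 93], [107, 108, 93], [99, 99, 85], [100, 100, 86], [102, 103, 87], [105, 107, 88], [93, 95, 79], [46, 64, 62], [38, 69, 70], [39, 69, 69], [39, 69, 69], [40, 69, 69]]
```

View pics/t3.png

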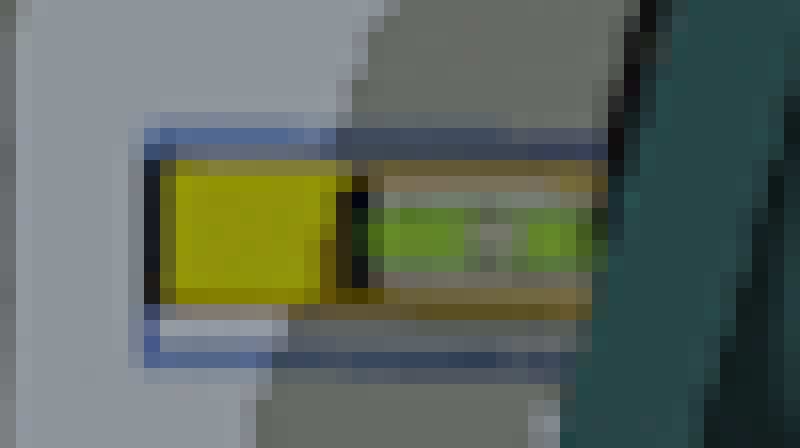

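The crop shows the whole visible half-vial: a pale bubble at columns ~180.5–184.5 (original pixels), overlapping the +10 mm line at ~182. The occluder starts at ~189, so the bubble is about 8 mm toward +y. Next I press a bit more to check the stop.

>>> {"fn": "drive_tool", "kwargs": {
  "series": [0,-0.06,0.15,0,0,0,0,-0.06,0.3,0,0,0,0,-0.06,0.3,0,0,0,0,-0.06,0.3,0,0,0]
}}

```text
t: 10.9
tool_pos: [550.8, -113.4, 83.2]
tcp_rot: [1.687, 2.647, 0.0]
ft_force: [-13.0, -0.8, 32.1]
width: 37.7
grip_force: 35.8
```

>>> {"fn": "drive_tool", "kwargs": {
  "series": [0,0,0,0,0,0,0,0,0,0,0,0,0,0,0,0,0,0,0,0,0,0,0,0,0,0,0,0,0,0,0,0,0,0,0,0]
}}

```text
t: 11.65
tool_pos: [550.8, -113.4, 83.2]
tcp_rot: [1.687, 2.647, 0.0]
ft_force: [-12.7, -1.1, 31.9]
width: 37.2
grip_force: 35.8
```

```bash
cat >> h.py <<'E'
def bub(n=6):
    f=avg(n); c=f['color'].astype(float)
    p=c[191:195,:,:]; w=(p[1:3,176:189,2]/p[1:3,176:189,1]).mean(0); w0=w-0.30
    line=c[[190,195],176:189].mean((0,2)); 
    e=c[190:195,156:166].mean((0,2))
    s=state(); print(s['t'].round(2) if hasattr(s['t'],'round') else s['t'],s['ft_force'].round(1),s['tool_pos'].round(1))
    w0=np.clip(w0,.0,None); w0[w0<.1]=0
    print('B/G 176..',w.round(2).tolist(),'centroid',round(float((w0*np.arange(176,189)).sum()/w0.sum()),2)); print('dark',line.round().tolist(),'end156',e.round().tolist())
E
python3 -c "
from h import *
bub()"
```

```text
11.95 [-12.7  -1.8  32.3] [ 550.8 -113.4   83.2]
B/G 176.. [0.29, 0.29, 0.32, 0.59, 0.86, 0.87, 0.76, 0.44, 0.29, 0.3, 0.3, 0.3, 0.28] centroid 180.8
dark [109.0, 106.0, 106.0, 109.0, 109.0, 106.0, 106.0, 113.0, 110.0, 107.0, 106.0, 102.0, 94.0] end156 [148.0, 148.0, 148.0, 152.0, 128.0, 28.0, 73.0, 102.0, 100.0, 99.0]
```

>>> {"fn": "drive_tool", "kwargs": {
  "series": [0,0,-0.13,0,0,0,0,0,-0.13,0,0,0.15,0,0,-0.13,0,0,0.3,0,0,-0.13,0,0,0.45,0,0,-0.13,0,0,0.6,0,0,-0.13,0,0,0.75,0,0,-0.13,0,0,0.9,0,0,-0.13,0,0,0.9,0,0,-0.13,0,0,0.9,0,0,-0.13,0,0,0.9]
}}

```text
t: 13.2
tool_pos: [550.9, -113.3, 83.7]
tcp_rot: [2.671, 1.65, 0.002]
ft_force: [-5.5, -2.2, 22.2]
width: 37.1
grip_force: 34.4
```

>>> {"fn": "drive_tool", "kwargs": {
  "series": [0,0,0,0,0,0,0,0,0,0,0,0,0,0,0,0,0,0,0,0,0,0,0,0,0,0,0,0,0,0,0,0,0,0,0,0]
}}

```text
t: 13.95
tool_pos: [550.9, -113.3, 83.7]
tcp_rot: [2.671, 1.65, 0.003]
ft_force: [-5.6, -2.6, 21.5]
width: 37.6
grip_force: 34.4
```

```bash
python3 -c "
from h import *
bub();print(state()['tcp_rot'])"
```

```text
14.25 [-6.3 -2.3 20.5] [ 550.9 -113.3   83.7]
B/G 176.. [0.31, 0.29, 0.29, 0.29, 0.3, 0.26, 0.27, 0.56, 0.86, 0.86, 0.74, 0.48, 0.27] centroid 184.87
dark [109.0, 106.0, 107.0, 110.0, 110.0, 108.0, 108.0, 111.0, 105.0, 105.0, 106.0, 104.0, 96.0] end156 [148.0, 149.0, 149.0, 152.0, 128.0, 29.0, 75.0, 102.0, 100.0, 99.0]
[2.67086483e+00 1.64962803e+00 2.47449947e-03]
```

>>> {"fn": "drive_tool", "kwargs": {
  "series": [0,0,0.07,0,0,0,0,0,0.07,0,0,0,0,0,0.07,0,0,0,0,0,0.07,0,0,0,0,0,0.07,0,0,0,0,0,0.07,0,0,0,0,0,0.07,0,0,0,0,0,0.07,0,0,0,0,0,0.07,0,0,0,0,0,0.07,0,0,0]
}}

```text
t: 15.5
tool_pos: [550.9, -113.3, 83.5]
tcp_rot: [2.671, 1.65, 0.003]
ft_force: [-9.3, -0.6, 25.6]
width: 37.5
grip_force: 35.0
```

```bash
python3 -c "
from h import *
bub(10)
f=avg(1)
cv2.imwrite('pics/t4.png',cv2.resize(f['color'][178:206,152:202],(800,448),interpolation=cv2.INTER_NEAREST)[:,:,::-1])"
```

```text
16.0 [-8.  -2.1 26.2] [ 550.9 -113.3   83.5]
B/G 176.. [0.3, 0.29, 0.29, 0.29, 0.29, 0.27, 0.38, 0.63, 0.88, 0.86, 0.69, 0.31, 0.28] centroid 184.54
dark [109.0, 106.0, 107.0, 110.0, 110.0, 108.0, 108.0, 112.0, 109.0, 105.0, 105.0, 102.0, 96.0] end156 [148.0, 148.0, 149.0, 152.0, 128.0, 29.0, 75.0, 102.0, 100.0, 99.0]
```

View pics/t4.png

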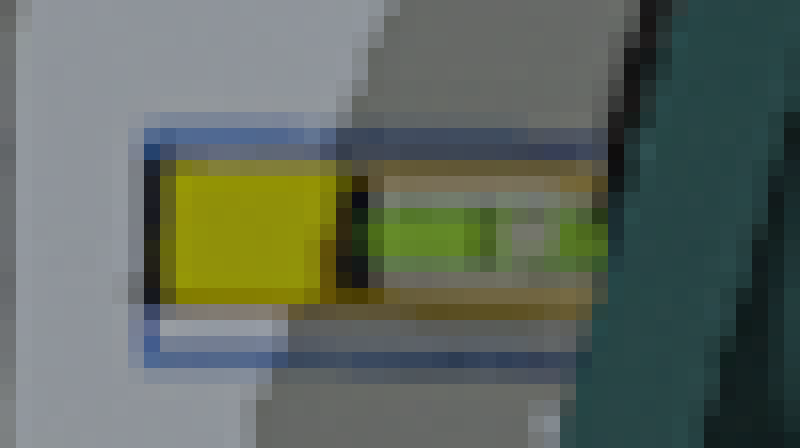

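The crop shows the +10 mm black line at column ~181.5 and the bubble between 182.5 and 186.5. The second line lies at the occluder edge, ~188.5. Next I refine the line position.

```bash
python3 -c "
from h import *
f=avg(12);c=f['color'].astype(float)
for r in (192,193): print(r,c[r,174:192].astype(int).tolist())
print(state()['ft_force'],proj(f,(558.5,33,80)),proj(f,(558.5,23,80)))"
```

```text
192 [[32, 51, 18], [75, 109, 26], [102, 139, 42], [99, 136, 39], [98, 135, 39], [98, 135, 39], [100, 137, 39], [87, 122, 32], [76, 102, 38], [106, 123, 81], [116, 117, 107], [116, 116, 106], [105, 118, 86], [86, 120, 35], [78, 106, 31], [66, 91, 26], [26, 45, 51], [39, 70, 71]]
193 [[28, 45, 20], [72, 102, 27], [100, 136, 42], [98, 133, 40], [97, 132, 40], [97, 133, 40], [98, 134, 40], [85, 117, 32], [73, 97, 37], [103, 124, 75], [111, 117, 98], [112, 119, 97], [101, 119, 76], [87, 119, 38], [82, 113, 32], [76, 106, 34], [30, 52, 57], [39, 69, 70]]
[-8.81576888 -1.00800701 26.34875473] (np.float64(184.6615629424385), np.float64(192.92450968780116)) (np.float64(187.98699746323157), np.float64(192.84523185418658))
```

>>> {"fn": "drive_tool", "kwargs": {
  "series": [0,0,-0.05,0,0,0.03,0,0,-0.05,0,0,0.06,0,0,-0.05,0,0,0.06,0,0,-0.05,0,0,0.06,0,0,-0.05,0,0,0.06,0,0,-0.05,0,0,0.06,0,0,-0.05,0,0,0.06,0,0,-0.05,0,0,0.06,0,0,-0.05,0,0,0.06,0,0,-0.05,0,0,0.06]
}}

```text
t: 17.9
tool_pos: [550.9, -113.3, 83.6]
tcp_rot: [2.719, 1.569, 0.003]
ft_force: [-6.9, -2.7, 22.5]
width: 37.3
grip_force: 34.6
```

```bash
python3 -c "
from h import *
bub(14)
f=avg(8);c=f['color'].astype(float)
for r in (192,193): print(r,c[r,178:191].astype(int).tolist())"
```

```text
18.6 [-6.8 -2.9 22.3] [ 550.9 -113.3   83.6]
B/G 176.. [0.3, 0.29, 0.29, 0.3, 0.29, 0.27, 0.21, 0.49, 0.83, 0.87, 0.79, 0.54, 0.24] centroid 185.03
dark [109.0, 106.0, 107.0, 110.0, 110.0, 108.0, 109.0, 114.0, 110.0, 107.0, 106.0, 102.0, 93.0] end156 [148.0, 148.0, 149.0, 152.0, 128.0, 31.0, 75.0, 102.0, 100.0, 99.0]
192 [[98, 135, 38], [98, 136, 39], [99, 136, 40], [87, 121, 31], [73, 106, 21], [101, 129, 65], [112, 117, 100], [117, 119, 108], [113, 119, 98], [93, 113, 63], [70, 99, 24], [53, 76, 22], [27, 46, 51]]
193 [[97, 132, 40], [97, 133, 40], [98, 134, 40], [85, 117, 33], [70, 98, 22], [98, 126, 60], [107, 115, 93], [112, 119, 99], [108, 118, 90], [90, 113, 60], [74, 104, 24], [62, 91, 31], [30, 53, 58]]
```

```bash
python3 -c "
from rig import job
print(job.finish_job())"
```

```text
the job is handed in; nothing more can be done
None
```

I handed the job in with the level lying in the blue outline, the knob held pressed down with about 22 N, and the bubble measured at centre to within about 1 mm. The hand-in returned no verdict, so I don't know the judged result.

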